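# Fetch the blue strainer from the soaking tank with the hook rod

## Robot

A 6-joint arm with a two-finger parallel gripper is mounted at the origin on the work surface. World frame = base frame: x ahead of the robot, y to its left, z up, the work surface at z = 0. Lengths are in mm, angles in rad, forces in N, time in s.
With the tool pointing down it reaches from about 375 to 975 mm from the base axis. Payload 3.8 kg.
Tool frame: the origin (TCP) lies between the finger pads; the fingertips stand 19 mm ahead of it and the grasp point (between the pads) is the TCP; z points along the fingers, y is the line along which they close (so a half turn about z gives the same grasp; the last joint's range is limited). The gripper opens to 85 mm and grips with 20 to 120 N. Pads are 22 mm wide; open, the fingers measure 114 mm over their backs; the gripper's body (76 mm by 85 mm) begins 54 mm behind the grasp point. The pads swing forward as they close: fully open they stand 13 mm farther back than shut.
Start: joints at [1.144, 0.264, 1.604, -0, 1.274, -0.037], TCP at [256.5, 624.361, 250.28] pointing down, gripper open.
Joint ranges: [-2.63, 2.63], [-0.94, 2.18], [0.31, 2.57], [-1.31, 4.45], [0, 2.66], [-2.55, 2.55]. Speed limits (rad/s): [2.57, 2.57, 3.14, 3.14, 3.14, 3.14].

## Interface

Orientations are given as a 3x3 rotation matrix whose columns are the frame's x, y, z axes.
In Python, from cell import ctrl gives the robot as it stands. The module is installed in compiled form; this text tells all that it offers.
- The arm moves only by the tool jog_arm, never from a script. Its argument "commands" is a list of rows, each a list of 3 entries, a list of its own where there are three numbers: the shift along the tool's x, y, z in cm, then the turn, a rotation vector about the tool's x, y, z in rad, then the closure, from -1 (fully open) to 1 (shut). A call has 1 to 12 rows; each row is the pose to reach, as a shift and turn from the pose commanded when the call began, along the tool's axes at that moment; what a row does not reach only later rows make up. A row lasts 1/12 s, in which the tool goes at most 41.7 mm and 7.16 degrees, less where a joint would pass 70% of its speed; a pose out of reach is approached as far as the arm can. A call with a gripper value outside its range is refused whole. The fingers move at their own pace and stop on an object; "newtons" is the grip in N (left out, the last holds). Time passes only in rows, so rows that repeat a pose let the fingers close. It gives the time, the measured TCP pose, the force, the opening and the grip force at its end, in the units of the state.
- ctrl.read_state(): the state, without advancing time (a new reading comes with each control period).
- ctrl.grab_frame(name): name is "scene" or "top" or "wrist"; returns a dict with "color" (384x512x3 uint8, red, green, blue), "K" (3x3 intrinsics, pixels), "rvec" (rotation vector, rad) and "tvec" (3), from world to camera coordinates, as OpenCV has them; the wrist camera has in their place "hand_eye" (4x4, takes a point from camera to tool coordinates, whose origin is the TCP and whose axes are the flange's). Camera axes: x right, y down, z forward; pixel columns grow to the right and rows downward; lengths in mm; the calibration is good to about 2 mm. A picture is of the moment at which its call begins: read the wrist's pose just before it. There is no depth.
- ctrl.sign_off(): hands the job in; it is judged then, once.
Trained networks look in the newest picture that a camera, given by its name, has taken for a name from the list of things; names that differ only in an ending like _2 or _b are one class to them, and where a whole thing is asked for, a point or a joint stands for the part that bears it (a point fixed in the world has none). Each returns a list of dicts, best first, with "conf" (0 to 1); they miss things now and then, are a little off and sometimes report something else, mostly with a low value. They report only what shows in the picture. A call takes as long as a camera call. They do not tell look-alikes from the thing itself.
- ctrl.spot_in(thing, camera): "uv" ([column, row] in pixels, amid what is visible of it).
- ctrl.trace(thing, camera): "mask" (384x512 bool, what is visible of it) and "uv" ([column, row] in pixels, amid what is visible of it).
- ctrl.mark_of(thing, camera): "uv" ([column, row] in pixels: a listed point, or the origin of a listed thing).
The state is a dict: "t": time; "joints": joint angles; "joint_vel": joint speeds; "effort": joint torques, N m; "ee_pos": TCP position; "orientation": TCP orientation; "wrist_force": force on the tool from outside, world axes, zero at the start; "moment": the same for the moment, N m; "finger_gap": opening from 0.0 (shut) to 1.0 (fully open); "grip_force": force on a finger pad.
Only numpy, scipy, OpenCV 4.12 (cv2) and the standard library are available. Lean on these libraries where they do the work, as an engineer would, in place of code of your own. Each camera call takes 0.05 s, during which the arm holds its last target. There are 200 camera calls.

## Task

Take the yellow-handled hook rod from its stand and with it fetch the blue strainer that hangs deep in one of the two wells of the grey soaking tank: hook it under its white bail, lift it out and set it down upright in the middle of the wooden draining rack, never tipping it over and never touching it with the gripper. Then unhook it and put the rod back upright in its stand, leaving the orange strainer where it hangs.

Things in the scene. Friction and masses are not known exactly. Their poses are not given: they have to be found in the camera images.
- blue_strainer: Blue strainer tray, 76 x 56 x 26 mm (own x, y, z), walls 4 mm; origin: centre of its underside. A stiff white 6 mm bail arches over it in its yz plane; its peak, over the centre, has its underside 64 and top 70 mm above the origin (7 mm lower at y +-20); open along x between rim and bail. It rests by lugs on ledges in a well of the fixed grey twin tank, underside 12 mm above the table; lifts off.
- orange_strainer: Orange strainer, same shape, in the other well, 101 mm away along y; not wanted. Tank: 140 mm tall, open on top; each well inside 130 mm along the strainers' x, 96 along y. Strainers hang within 5 mm of a well's centre, parallel to its walls within 2 degrees. Ledges stand out 14 mm from the y walls, tops 34 mm above the table. Either colour may be in either well.
- hook_rod: Upright hook rod, 140 g. Origin: on its axis, under its steel collar (40 x 64 x 6 mm, own x, y, z). Above: square yellow handle, 24 mm wide, 6 to 76 mm up. Below: 7 mm rod, hook to own +x: pocket at x 13, 109 down (underside 116); tip at x 26 (outside 29.5), top 96 down. Collar rests across its fixed stand: two cheeks 135 mm tall, 84 long in x, 30 apart in y, 8 mm end lips; rod within 4 mm of the middle.
- drain_rack: Fixed wooden draining rack lying on the table, slatted flat top, 170 x 150 mm (own x, y), 12 mm thick. Origin: centre of its underside, z up; the strainer is to stand on its top face.
Mind the look-alikes: they are no part of the job. What is shaped like the hook_rod but red is not meant.

How it is judged (in metres and radians):
On the way, in this order (a step that is already met when the one before it is completed fails the run):
1. the blue strainer hangs from the hook, lifted clear above the tank's rim (underside above 140 mm) (height (world z) of blue_strainer above 0.14 m and contact force between blue_strainer and hook_rod above 0.3 N), for 0.2 s.
2. the blue strainer stands upright on the draining rack (horizontal distance between blue_strainer and drain_rack below 0.045 m and z of blue_strainer in the frame of drain_rack between 0.006 and 0.018 m and angle between blue_strainer's own z axis and vertical below 0.17 rad and contact force between blue_strainer and drain_rack above 0.2 N), for 0.2 s.
At the end, for the whole second after the job is handed in: Blue strainer at rest, upright within 10 degrees, on the draining rack, centres within 45 mm; hook rod resting in its stand, collar down on the cheeks, upright within 10 degrees and within 30 mm of where it stood; orange strainer within 20 mm of where it hung (all of step 2 and linear speed of each of blue_strainer, hook_rod below 0.03 m/s and distance of hook_rod from where it was at the start of the episode below 0.03 m and height (world z) of hook_rod between 0.128 and 0.141 m and angle between hook_rod's own z axis and vertical below 0.17 rad and distance of orange_strainer from where it was at the start of the episode below 0.02 m); the robot touches nothing.
It fails at once if the gripper touches the blue strainer (contact force between the fingers and blue_strainer above 0.5 N).
It fails at once if the blue strainer is tipped by more than 40 degrees (angle between blue_strainer's own z axis and vertical above 0.7 rad).
It fails at once if the orange strainer is moved by more than 20 mm (distance of orange_strainer from where it was at the start of the episode above 0.02 m).
It also fails if it takes over 64 s, if anything falls off the work surface, if the arm or the gripper's body presses on something with over 40 N, if the wrist force passes 120 N, or if a joint passes its speed limit or range.

## Working session

There is one attempt and no reset: what is moved stays moved. The work goes in short steps, Python scripts to look and compute and a tool call to move; the robot and the scene stay as the last step left them, time stands still between calls to the robot, and variables do not carry over. Pictures are saved under pics/ and viewed, at most 12 in all, crops included, and the job is handed in when it is done.

Besides the shell and the picture viewer there is one more tool, called as name(argument=value, ...), one argument or row to a line, values as JSON. jog_arm: Moves the arm, as the interface text tells. Its arguments: {"type":"object","properties":{"commands":{"type":"array","items":{"type":"array"}},"newtons":{"type":"number"}},"required":["commands"]}

```bash
mkdir -p pics
cat > h.py <<'E'
import numpy as np,cv2
from cell import ctrl
def cam(n):
    s=ctrl.read_state(); f=ctrl.grab_frame(n)
    K=np.array(f["K"],float)
    if n=="wrist":
        H=np.array(f["hand_eye"]);T=np.eye(4);T[:3,:3]=s["orientation"];T[:3,3]=s["ee_pos"];W=T@H
    else:
        R=cv2.Rodrigues(np.array(f["rvec"],float))[0];W=np.eye(4);W[:3,:3]=R.T;W[:3,3]=-R.T@np.array(f["tvec"],float).ravel()
    return f["color"],K,W
def onz(uv,z,K,W):
    d=W[:3,:3]@np.linalg.solve(K,[uv[0],uv[1],1]);c=W[:3,3];return c+d*(z-c[2])/d[2]
def proj(p,K,W):
    q=K@(W[:3,:3].T@(np.array(p,float)-W[:3,3]));return q[:2]/q[2]
def save(n,im):cv2.imwrite("pics/"+n,cv2.cvtColor(np.ascontiguousarray(im),cv2.COLOR_RGB2BGR))
E
python3 - <<'E'
from h import *
np.set_printoptions(precision=1,suppress=True)
s=ctrl.read_state();print(s["orientation"],s["t"])
Z=dict(blue_strainer=12,orange_strainer=12,hook_rod=135,drain_rack=0)
ims=[]
for n in["scene","top"]:
    c,K,W=cam(n);ims.append(c);print(n,W)
    for t,z in Z.items():
        for r in ctrl.mark_of(t,n):print(t,r["uv"],r["conf"],onz(r["uv"],z,K,W))
save("a.png",cv2.resize(np.vstack(ims),(800,1200))[:600]);save("b.png",cv2.resize(ims[1],(800,600)))
save("a.png",cv2.resize(ims[0],(800,600)))
E
```

```text
[[-0.9  0.4 -0. ]
 [ 0.4  0.9 -0. ]
 [ 0.  -0.  -1. ]] 0.0
scene [[ -0.9   0.4  -0.3 733. ]
 [  0.5   0.7  -0.5 498.4]
 [  0.   -0.6  -0.8 914.3]
 [  0.    0.    0.    1. ]]
blue_strainer [217.4, 206.1] 0.72 [549.2 -57.7  12. ]
orange_strainer [241.0, 227.9] 0.76 [523.   36.6  12. ]
hook_rod [243.0, 121.8] 0.66 [ 386.2 -207.1  135. ]
hook_rod [185.0, 126.3] 0.58 [ 539.7 -270.   135. ]
drain_rack [317.8, 316.2] 0.79 [469.8 332.4   0. ]
top [[   0.    -1.     0.2  213.8]
 [  -1.    -0.     0.   -13.2]
 [   0.    -0.2   -1.  1491.2]
 [   0.     0.     0.     1. ]]
blue_strainer [272.9, 170.3] 0.92 [557.1 -60.9  12. ]
orange_strainer [239.6, 184.0] 0.6 [511.5  38.9  12. ]
hook_rod [352.0, 169.3] 0.7 [ 538.  -277.6  135. ]
hook_rod [358.8, 248.4] 0.57 [ 318.2 -295.   135. ]
drain_rack [141.0, 196.9] 0.95 [465.1 337.3   0. ]
```

View pics/a.png

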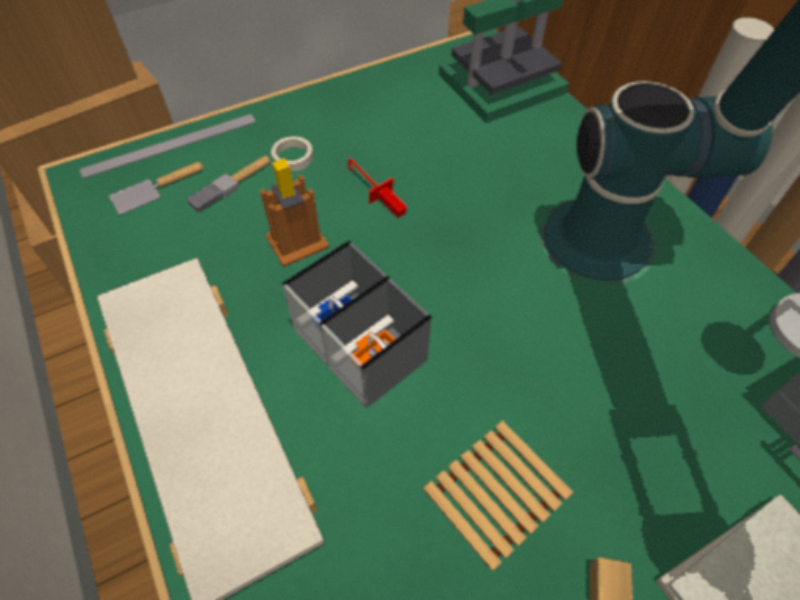

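View pics/b.png

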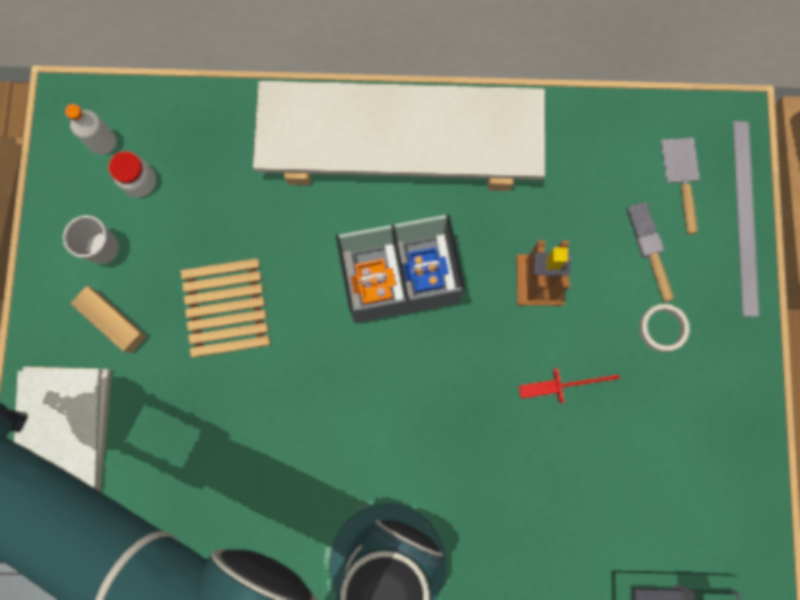

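The scene view shows the yellow rod in its stand at about (283,190), beside the tank, with blue in the far well at (330,305) and orange in the near well at (375,345). The rack is at (500,490). The top view shows the stand at (550,270) and a red look-alike lying at (560,385). Next I'll take a wrist view above the tank.

```bash
cat >> h.py <<'E'
from scipy.spatial.transform import Rotation as Ro
def down(yaw):  # tool z down, tool x at yaw (deg)
    c,s=np.cos(np.radians(yaw)),np.sin(np.radians(yaw));return np.array([[c,s,0],[s,-c,0],[0,0,-1.]])
def go(p,R=None):
    s=ctrl.read_state();O=np.array(s["orientation"])
    sh=O.T@(np.array(p,float)-s["ee_pos"])/10
    rv=Ro.from_matrix(O.T@(O if R is None else R)).as_rotvec()
    print("shift",np.round(sh,2),"turn",np.round(rv,3),"t",round(s["t"],2))
E
python3 - <<'E'
from h import *
np.set_printoptions(precision=3,suppress=True)
f=ctrl.grab_frame("wrist");print(f["hand_eye"],f["K"]);print(ctrl.read_state()["orientation"])
go([480,-10,400],down(180)); go([480,-10,400],down(0))
E
```

```text
[[  -0.001   -0.953   -0.302   78.608]
 [   1.      -0.001   -0.001    0.647]
 [   0.001   -0.302    0.953 -125.168]
 [   0.       0.       0.       1.   ]] [[318.537   0.    256.403]
 [  0.    318.537 192.87 ]
 [  0.      0.      1.   ]]
[[-0.925  0.38   0.   ]
 [ 0.38   0.925  0.   ]
 [-0.     0.    -1.   ]]
shift [-44.78 -50.19 -14.97] turn [ 0.    0.   -0.39] t 0.55
shift [-44.78 -50.19 -14.97] turn [ 0.    -0.     2.752] t 0.55
```

jog_arm(
  commands=[
    [[-47.5, -49, -13], [0, 0, -0.39], -1],
    [[-47.5, -49, -13], [0, 0, -0.39], -1],
    [[-47.5, -49, -13], [0, 0, -0.39], -1],
    [[-47.5, -49, -13], [0, 0, -0.39], -1],
    [[-47.5, -49, -13], [0, 0, -0.39], -1],
    [[-47.5, -49, -13], [0, 0, -0.39], -1],
    [[-47.5, -49, -13], [0, 0, -0.39], -1],
    [[-47.5, -49, -13], [0, 0, -0.39], -1],
    [[-47.5, -49, -13], [0, 0, -0.39], -1],
    [[-47.5, -49, -13], [0, 0, -0.39], -1],
    [[-47.5, -49, -13], [0, 0, -0.39], -1],
    [[-47.5, -49, -13], [0, 0, -0.39], -1],
  ],
)

```text
t: 1.55
ee_pos: [438.9, 166.4, 344.7]
orientation: [[-1.0, -0.0, 0.001], [-0.0, 1.0, 0.0], [-0.001, 0.0, -1.0]]
wrist_force: [0.6, 0.8, -0.4]
finger_gap: 1.001
grip_force: 0.0
```

Run:
```python
from h import *
s=ctrl.read_state();print(s["ee_pos"],s["orientation"],s["t"],s["joints"])
go([510,-10,380],down(180));go([510,-130,380],down(180))
```

```text
[438.91320246 166.35570327 344.7374691 ] [[-9.99999054e-01 -4.84010077e-04  1.28754865e-03]
 [-4.83450569e-04  9.99999789e-01  4.34829127e-04]
 [-1.28775884e-03  4.34206249e-04 -9.99999077e-01]] 1.55 [ 3.09198879e-01 -1.80576098e-01  1.89430329e+00  2.26484713e-05
  1.42650665e+00 -1.26208442e+00]
shift [ -7.1  -17.64  -3.52] turn [0.    0.001 0.   ] t 1.55
shift [ -7.1  -29.64  -3.53] turn [0.    0.001 0.   ] t 1.55
```

jog_arm(
  commands=[
    [[-7, -27, -3.5], [0, 0, 0], -1],
    [[-7, -27, -3.5], [0, 0, 0], -1],
    [[-7, -27, -3.5], [0, 0, 0], -1],
    [[-7, -27, -3.5], [0, 0, 0], -1],
    [[-7, -27, -3.5], [0, 0, 0], -1],
    [[-7, -27, -3.5], [0, 0, 0], -1],
    [[-7, -27, -3.5], [0, 0, 0], -1],
    [[-7, -27, -3.5], [0, 0, 0], -1],
    [[-7, -27, -3.5], [0, 0, 0], -1],
    [[-7, -27, -3.5], [0, 0, 0], -1],
  ],
)

```text
t: 2.38
ee_pos: [508.5, -101.5, 378.7]
orientation: [[-1.0, 0.0, -0.0], [0.0, 1.0, 0.001], [0.0, 0.001, -1.0]]
wrist_force: [-0.4, 0.4, 0.4]
finger_gap: 1.0
grip_force: 0.0
```

Run:
```python
from h import *
np.set_printoptions(precision=1,suppress=True)
c,K,W=cam("wrist");save("c.png",cv2.resize(c,(800,600),interpolation=cv2.INTER_CUBIC))
np.savez("c.npz",c=c,K=K,W=W)
for t,z in dict(blue_strainer=12,orange_strainer=12,hook_rod=135).items():
    for r in ctrl.mark_of(t,"wrist"):print(t,r["uv"],r["conf"],onz(r["uv"],z,K,W))
```

```text
blue_strainer [286.0, 171.1] 0.83 [549.8 -53.8  12. ]
orange_strainer [351.8, 153.6] 0.81 [522.   48.1  12. ]
hook_rod [105.9, 189.5] 0.85 [ 542.4 -282.9  135. ]
hook_rod [103.1, 16.0] 0.55 [ 355.1 -258.7  135. ]
```

View pics/c.png

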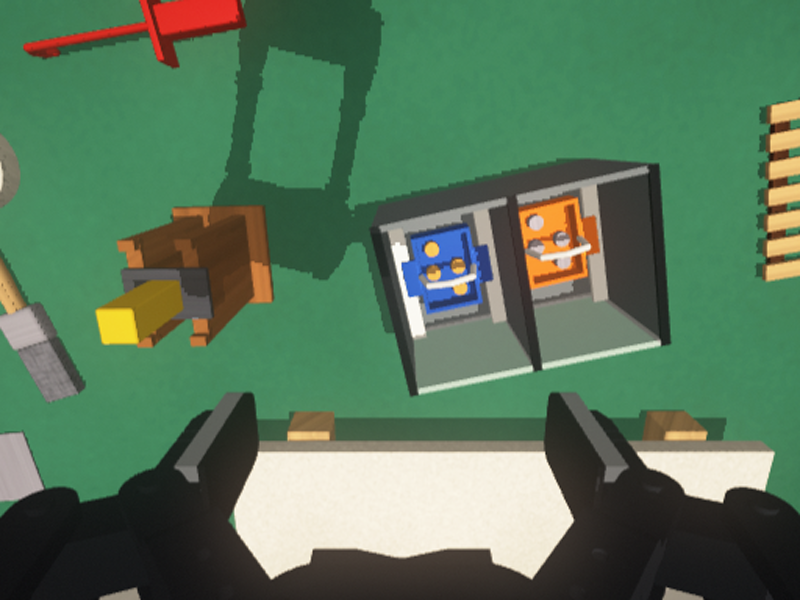

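The wrist view shows the tank rim corners at (375,228), (658,165), (668,345) and (412,393). The blue bail is near (448,285). The collar spans (122..212, 268..318) in the stand, and the handle top is near (115,325).

Run:
```python
from h import *
np.set_printoptions(precision=1,suppress=True)
d=np.load("c.npz");c,K,W=d["c"],d["K"],d["W"]
q=.64
for n,z,P in [("rim",140,[(376,228),(658,165),(669,344),(413,393)]),("bail",80,[(428,281),(448,286),(475,278)]),("obail",80,[(528,252),(553,257),(588,248)]),("collar",141,[(122,268),(207,268),(213,317)]),("htop",211,[(96,310),(133,306),(138,342),(102,345)])]:
    X=np.array([onz((a*q,b*q),z,K,W) for a,b in P]);print(n,X[:,:2].tolist() if 0 else X[:,:2],X.mean(0))
    e=np.diff(X[:,:2],axis=0);print(np.linalg.norm(e,axis=1),np.degrees(np.arctan2(e[:,1],e[:,0])))
save("d.png",np.hstack([cv2.resize(c[100:240,50:190],(400,400),interpolation=cv2.INTER_CUBIC),cv2.resize(c[130:230,235:335],(400,400),interpolation=cv2.INTER_CUBIC)]))
```

```text
rim [[ 489.  -118.6]
 [ 444.8   81.1]
 [ 581.1  110.8]
 [ 623.7  -90.8]] [534.7  -4.4 140. ]
[204.6 139.4 206. ] [102.5  12.3 -78.1]
bail [[545.6 -76.6]
 [550.2 -58.8]
 [543.  -35.2]] [546.3 -56.9  80. ]
[18.4 24.7] [ 75.4 107.1]
obail [[519.8   9.7]
 [524.2  31.7]
 [516.3  61.3]] [520.1  34.2  80. ]
[22.5 30.6] [ 78.6 104.9]
collar [[ 518.5 -309.3]
 [ 518.6 -245.6]
 [ 557.5 -245.6]] [ 531.6 -266.9  141. ]
[63.6 38.9] [89.9  0. ]
htop [[ 528.2 -289.7]
 [ 525.7 -266.3]
 [ 549.7 -267.1]
 [ 551.7 -290.3]] [ 538.8 -278.4  211. ]
[23.5 24.  23.3] [ 96.3  -1.8 -85. ]
```

View pics/d.png

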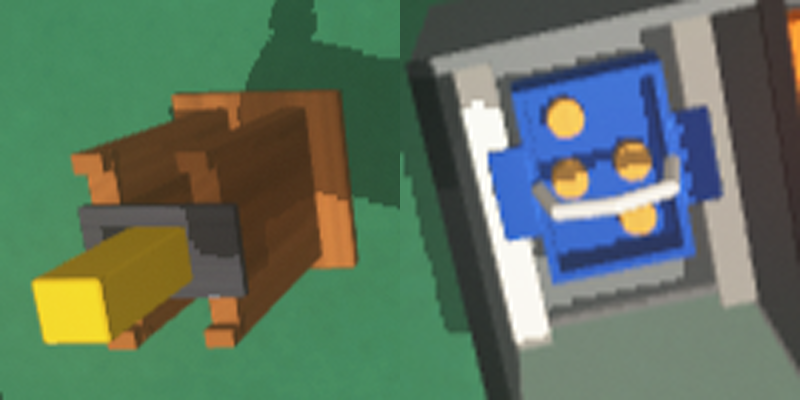

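The crop shows the collar and handle square to the world axes and centred near (538,-278), so the grasp goes there. The blue bail is near (548,-58), with the tank turned by about 12°.

jog_arm(
  commands=[
    [[-3, -17.6, 10], [0, 0, 0], -1],
    [[-3, -17.6, 10], [0, 0, 0], -1],
    [[-3, -17.6, 10], [0, 0, 0], -1],
    [[-3, -17.6, 10], [0, 0, 0], -1],
    [[-3, -17.6, 10], [0, 0, 0], -1],
    [[-3, -17.6, 10], [0, 0, 0], -1],
    [[-3, -17.6, 10], [0, 0, 0], -1],
    [[-3, -17.6, 10], [0, 0, 0], -1],
  ],
  newtons=60,
)

```text
t: 3.25
ee_pos: [539.0, -276.6, 279.0]
orientation: [[-1.0, -0.001, -0.0], [-0.001, 1.0, 0.001], [0.0, 0.001, -1.0]]
wrist_force: [-0.6, -0.6, 0.0]
finger_gap: 1.004
grip_force: 0.0
```

Run:
```python
from h import *
np.set_printoptions(precision=1,suppress=True)
c,K,W=cam("wrist");save("e.png",c)
s=ctrl.read_state();print(s["ee_pos"]);go([538.3,-278,178],down(180))
```

```text
[ 539.3 -276.4  279.9]
shift [ 0.1 -0.2 10.2] turn [-0.  0.  0.] t 3.3
```

View pics/e.png

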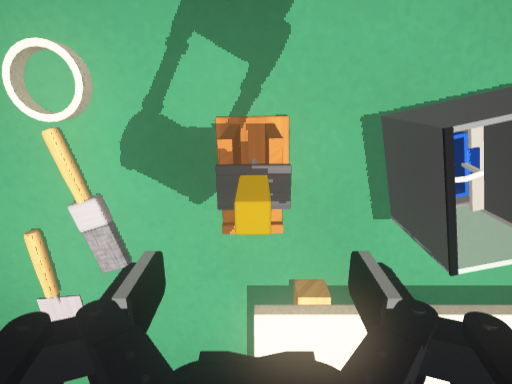

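The handle at (254,205) sits between the fingers and is aligned with them. I'll descend and grip.

jog_arm(
  commands=[
    [[0.1, -0.1, 3.4], [0, 0, 0], -1],
    [[0.1, -0.1, 6.8], [0, 0, 0], -1],
    [[0.1, -0.1, 10.2], [0, 0, 0], -1],
    [[0.1, -0.1, 10.2], [0, 0, 0], -1],
    [[0.1, -0.1, 10.2], [0, 0, 0], 1],
    [[0.1, -0.1, 10.2], [0, 0, 0], 1],
    [[0.1, -0.1, 10.2], [0, 0, 0], 1],
    [[0.1, -0.1, 10.2], [0, 0, 0], 1],
    [[0.1, -0.1, 10.2], [0, 0, 0], 1],
    [[0.1, -0.1, 10.2], [0, 0, 0], 1],
    [[0.1, -0.1, 10.2], [0, 0, 0], 1],
    [[0.1, -0.1, 10.2], [0, 0, 0], 1],
  ],
  newtons=60,
)

```text
t: 4.3
ee_pos: [539.2, -279.4, 179.4]
orientation: [[-1.0, -0.0, 0.004], [-0.0, 1.0, -0.002], [-0.004, -0.002, -1.0]]
wrist_force: [0.6, 0.6, 5.4]
finger_gap: 0.27
grip_force: 59.6
```

jog_arm(
  commands=[
    [[0, 0, -1], [0, 0, 0], 1],
    [[0, 0, -3], [0, 0, 0], 1],
    [[0, 0, -6], [0, 0, 0], 1],
    [[0, 0, -9], [0, 0, 0], 1],
    [[0, 0, -12], [0, 0, 0], 1],
    [[0, 0, -15], [0, 0, 0], 1],
    [[0, 0, -18], [0, 0, 0], 1],
    [[0, 0, -18], [0, 0, 0], 1],
    [[0, 0, -18], [0, 0, 0], 1],
  ],
)

```text
t: 5.05
ee_pos: [538.7, -279.4, 360.3]
orientation: [[-1.0, 0.0, 0.005], [-0.0, 1.0, -0.003], [-0.005, -0.003, -1.0]]
wrist_force: [0.1, 0.1, -1.6]
finger_gap: 0.273
grip_force: 58.9
```

Run:
```python
from h import *
np.set_printoptions(precision=1,suppress=True)
s=ctrl.read_state();print(s["ee_pos"],s["wrist_force"],s["finger_gap"])
c,K,W=cam("scene")
H=np.array(s["ee_pos"])-[0,0,44.4]
for dx in(-26,0,26):print(dx,proj(H+[dx,0,-100],K,W))
u,v=proj(H,K,W).astype(int)
w,_,Ww=cam("wrist")
save("f.png",np.hstack([cv2.resize(c[max(0,v-80):v+80,u-50:u+50],(375,600),interpolation=cv2.INTER_CUBIC),cv2.resize(w[:,140:370],(359,600))]))
print(u,v)
```

```text
[ 538.7 -279.4  360.3] [ 0.1  0.1 -1.6] 0.27348690168806905
-26 [188.5  99.4]
0 [179.5 102.5]
26 [170.4 105.7]
172 71
```

View pics/f.png

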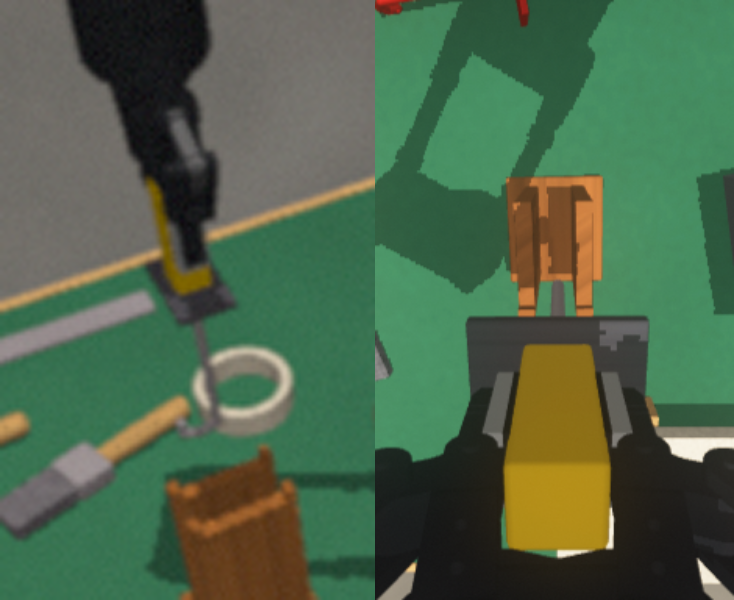

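The scene crop shows the hook pointing left, from (215,420) to (180,425), which is world +x, as wanted. Next I'll go above the blue well on the -x side of the bail, with the rod turned +12°.

jog_arm(
  commands=[
    [[0.3, 3, 0], [0, 0, 0], 1],
    [[0.8, 6, 0], [0, 0, -0.04], 1],
    [[1.2, 9, 0], [0, 0, -0.08], 1],
    [[1.6, 12, 0], [0, 0, -0.12], 1],
    [[2, 15, 0], [0, 0, -0.16], 1],
    [[2.4, 18, 0], [0, 0, -0.2], 1],
    [[2.7, 20.5, 0], [0, 0, -0.21], 1],
    [[2.7, 21.5, 0], [0, 0, -0.21], 1],
    [[2.7, 21.5, 0], [0, 0, -0.21], 1],
    [[2.7, 21.5, 0], [0, 0, -0.21], 1],
  ],
)

```text
t: 5.98
ee_pos: [510.4, -63.9, 355.5]
orientation: [[-0.978, -0.21, -0.002], [-0.21, 0.978, -0.001], [0.002, -0.0, -1.0]]
wrist_force: [-0.5, 0.1, -1.4]
finger_gap: 0.27
grip_force: 59.3
```

Run:
```python
from h import *
np.set_printoptions(precision=1,suppress=True)
s=ctrl.read_state();print(s["ee_pos"],s["t"])
w,K,W=cam("wrist");np.savez("g.npz",c=w,K=K,W=W)
c,Ks,Ws=cam("scene")
u,v=proj([548,-56,80],Ks,Ws).astype(int);print(u,v)
save("g.png",np.hstack([cv2.resize(w,(480,360)),cv2.resize(c[v-60:v+30,u-40:u+40],(320,360),interpolation=cv2.INTER_CUBIC)]))
```

```text
[510.4 -63.9 355.5] 5.9833
216 192
```

View pics/g.png

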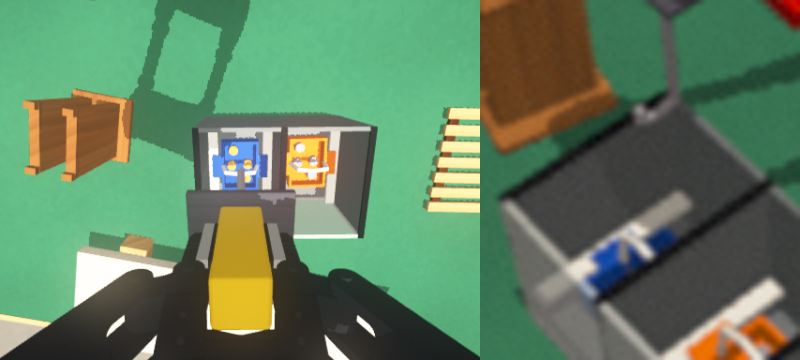

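The hook is poised over the blue well with the bail centred laterally, both at u≈241. Descending.

jog_arm(
  commands=[
    [[0, 0, 2.5], [0, 0, 0], 1],
    [[0, 0, 5], [0, 0, 0], 1],
    [[0, 0, 7.5], [0, 0, 0], 1],
    [[0, 0, 10], [0, 0, 0], 1],
    [[0, 0, 12], [0, 0, 0], 1],
    [[0, 0, 12], [0, 0, 0], 1],
    [[0, 0, 12], [0, 0, 0], 1],
  ],
)

```text
t: 6.67
ee_pos: [509.8, -64.8, 235.5]
orientation: [[-0.978, -0.207, -0.004], [-0.207, 0.978, 0.0], [0.003, 0.001, -1.0]]
wrist_force: [0.7, 0.4, -1.2]
finger_gap: 0.273
grip_force: 59.1
```

Run:
```python
from h import *
np.set_printoptions(precision=1,suppress=True)
s=ctrl.read_state();print(s["ee_pos"],s["wrist_force"],s["t"],s["orientation"])
w,K,W=cam("wrist")
print(ctrl.mark_of("hook_rod","wrist")[:1],ctrl.mark_of("blue_strainer","wrist")[:1])
c,Ks,Ws=cam("scene")
u,v=proj([548,-56,80],Ks,Ws).astype(int);print(u,v)
save("i.png",np.hstack([cv2.resize(w[100:260,180:380],(450,360),interpolation=cv2.INTER_CUBIC),cv2.resize(c[v-50:v+30,u-38:u+38],(342,360),interpolation=cv2.INTER_CUBIC)]))
```

```text
[509.8 -64.8 235.5] [ 0.7  0.4 -1.2] 6.6667 [[-1.  -0.2 -0. ]
 [-0.2  1.   0. ]
 [ 0.   0.  -1. ]]
[{'uv': [256.9, 237.5], 'conf': 0.74}] [{'uv': [256.3, 199.6], 'conf': 0.86}]
216 192
```

View pics/i.png

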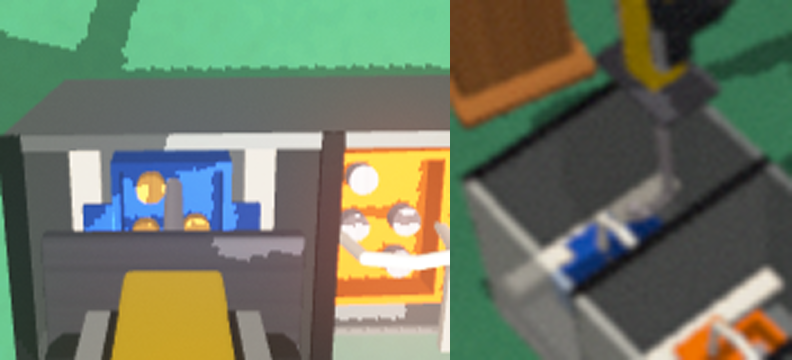

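The rod is laterally centred on the strainer, at 173 against 172. I'll descend 29 mm more and then slide 26 mm under the bail.

jog_arm(
  commands=[
    [[0, 0, 1.5], [0, 0, 0], 1],
    [[0, 0, 2.9], [0, 0, 0], 1],
    [[0, 0, 2.9], [0, 0, 0], 1],
    [[0, 0, 2.9], [0, 0, 0], 1],
    [[-0.7, 0, 2.9], [0, 0, 0], 1],
    [[-1.3, 0, 2.9], [0, 0, 0], 1],
    [[-2, 0, 2.9], [0, 0, 0], 1],
    [[-2.6, 0, 2.9], [0, 0, 0], 1],
    [[-2.6, 0, 2.9], [0, 0, 0], 1],
    [[-2.6, 0, 2.9], [0, 0, 0], 1],
  ],
)

```text
t: 7.7
ee_pos: [536.7, -58.2, 208.0]
orientation: [[-0.978, -0.209, -0.0], [-0.209, 0.978, -0.0], [0.0, -0.0, -1.0]]
wrist_force: [0.1, -0.2, -1.1]
finger_gap: 0.275
grip_force: 59.2
```

Run:
```python
from h import *
np.set_printoptions(precision=1,suppress=True)
s=ctrl.read_state();print(s["ee_pos"],s["wrist_force"],s["t"],s["moment"])
c,Ks,Ws=cam("scene")
H=np.array(s["ee_pos"])-[0,0,44.4]
u,v=proj([548,-56,80],Ks,Ws).astype(int)
ex=np.array([.978,.208,0])
print("bail",(proj([548.5,-56,79],Ks,Ws)-[u-32,v-36])*12.5/1, "tip",(proj(H+26*ex-[0,0,98],Ks,Ws)-[u-32,v-36])*12.5)
save("j.png",cv2.resize(c[v-36:v+12,u-32:u+32],(800,600),interpolation=cv2.INTER_CUBIC))
```

```text
[536.7 -58.2 208. ] [ 0.1 -0.2 -1.1] 7.7 [-0. -0. -0.]
bail [399.  462.5] tip [353.  533.7]
```

View pics/j.png

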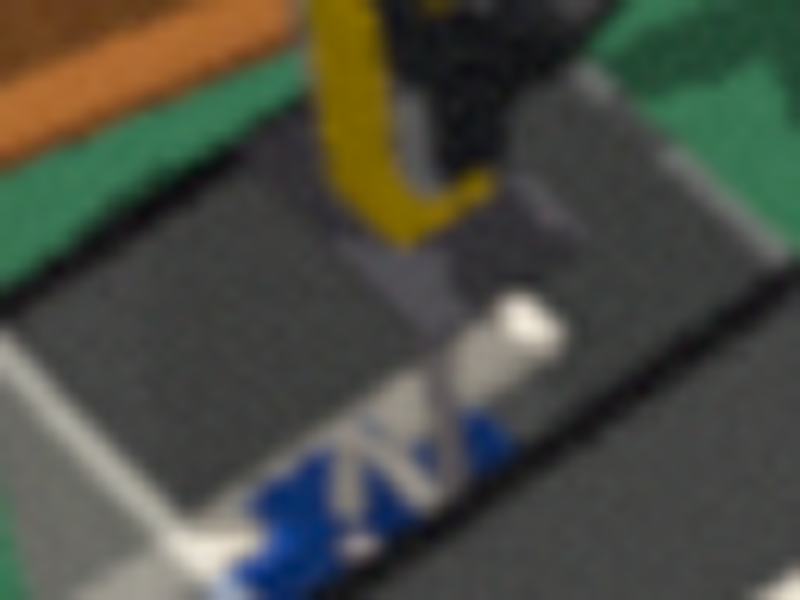

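The bail is at (395,460), where predicted. The rod at (450,440) is on its near side and the tip is beyond it. Lifting.

jog_arm(
  commands=[
    [[0, 0, -0.8], [0, 0, 0], 1],
    [[0, 0, -1.6], [0, 0, 0], 1],
    [[0, 0, -2.4], [0, 0, 0], 1],
    [[0, 0, -3], [0, 0, 0], 1],
    [[0, 0, -3.6], [0, 0, 0], 1],
    [[0, 0, -4.4], [0, 0, 0], 1],
    [[0, 0, -5], [0, 0, 0], 1],
    [[0, 0, -5], [0, 0, 0], 1],
    [[0, 0, -5], [0, 0, 0], 1],
  ],
)

```text
t: 8.5
ee_pos: [536.5, -58.4, 258.5]
orientation: [[-0.978, -0.209, 0.001], [-0.209, 0.978, -0.0], [-0.001, -0.0, -1.0]]
wrist_force: [-0.9, 0.2, -3.2]
finger_gap: 0.271
grip_force: 59.2
```

Run:
```python
from h import *
np.set_printoptions(precision=2,suppress=True)
s=ctrl.read_state();print(s["ee_pos"],s["wrist_force"],s["t"],s["moment"])
```

```text
[536.48 -58.39 258.48] [-0.94  0.21 -3.16] 8.5 [-0.01  0.01 -0.01]
```

The strainer's weight (about 2 N) is on the hook. I'll lift clear gently.

jog_arm(
  commands=[
    [[0, 0, -1], [0, 0, 0], 1],
    [[0, 0, -2.5], [0, 0, 0], 1],
    [[0, 0, -4], [0, 0, 0], 1],
    [[0, 0, -5.5], [0, 0, 0], 1],
    [[0, 0, -7], [0, 0, 0], 1],
    [[0, 0, -8.5], [0, 0, 0], 1],
    [[0, 0, -10], [0, 0, 0], 1],
    [[0, 0, -11.5], [0, 0, 0], 1],
    [[0, 0, -12.7], [0, 0, 0], 1],
    [[0, 0, -13.3], [0, 0, 0], 1],
    [[0, 0, -13.3], [0, 0, 0], 1],
    [[0, 0, -13.3], [0, 0, 0], 1],
  ],
)

```text
t: 9.5
ee_pos: [536.2, -58.3, 390.7]
orientation: [[-0.978, -0.209, -0.0], [-0.209, 0.978, 0.0], [0.0, 0.0, -1.0]]
wrist_force: [1.0, -0.7, -2.0]
finger_gap: 0.277
grip_force: 59.2
```

Run:
```python
from h import *
np.set_printoptions(precision=2,suppress=True)
s=ctrl.read_state();print(s["ee_pos"],s["wrist_force"],s["t"],s["moment"],s["joints"])
c,Ks,Ws=cam("scene");P=[np.array(onz(r["uv"],0,Ks,Ws)) for r in ctrl.mark_of("drain_rack","scene")[:1]];print(P)
m=ctrl.trace("drain_rack","scene")
if m:
    r=cv2.minAreaRect(np.array([onz((x,y),12,Ks,Ws)[:2] for y,x in np.argwhere(m[0]["mask"])],np.float32));print(r)
u,v=proj(np.array(s["ee_pos"])-[0,0,190],Ks,Ws).astype(int);print(u,v)
save("k.png",cv2.resize(c[max(0,v-70):v+50,max(0,u-80):u+80],(800,600),interpolation=cv2.INTER_CUBIC))
t,Kt,Wt=cam("top")
m=ctrl.trace("drain_rack","top")
if m:
    r=cv2.minAreaRect(np.array([onz((x,y),12,Kt,Wt)[:2] for y,x in np.argwhere(m[0]["mask"])],np.float32));print(r)
```

```text
[536.17 -58.29 390.68] [ 0.95 -0.69 -1.95] 9.5 [ 0.01 -0.01 -0.01] [-0.15 -0.05  1.7   0.    1.5  -1.94]
[array([466.99, 332.05,   0.  ])]
((468.5025634765625, 329.53375244140625), (171.77020263671875, 150.3795623779297), 10.853778839111328)
215 161
((465.98211669921875, 326.9849853515625), (172.28028869628906, 149.70970153808594), 10.987988471984863)
```

View pics/k.png

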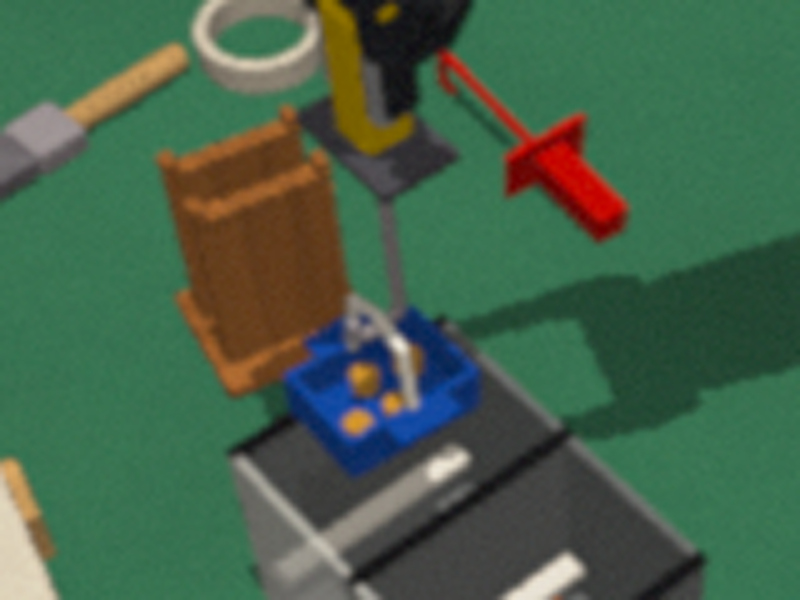

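The strainer hangs level on the hook at (385,390), clear of the tank. I'll carry it to the rack, 39.3 cm along tool y.

jog_arm(
  commands=[
    [[0, 0.3, 0], [0, 0, 0], 1],
    [[0, 0.9, 0], [0, 0, 0], 1],
    [[0, 1.8, 0], [0, 0, 0], 1],
    [[0, 3, 0], [0, 0, 0], 1],
    [[0, 4.5, 0], [0, 0, 0], 1],
    [[0, 6.3, 0], [0, 0, 0], 1],
    [[0, 8.1, 0], [0, 0, 0], 1],
    [[0, 9.9, 0], [0, 0, 0], 1],
    [[0, 11.7, 0], [0, 0, 0], 1],
    [[0, 13.5, 0], [0, 0, 0], 1],
    [[0, 15.3, 0], [0, 0, 0], 1],
    [[0, 17.1, 0], [0, 0, 0], 1],
  ],
)

```text
t: 10.75
ee_pos: [499.6, 110.9, 391.0]
orientation: [[-0.978, -0.209, 0.0], [-0.209, 0.978, 0.001], [-0.0, 0.0, -1.0]]
wrist_force: [0.6, 0.6, -2.3]
finger_gap: 0.276
grip_force: 59.3
```

jog_arm(
  commands=[
    [[0, 1.8, 0], [0, 0, 0], 1],
    [[0, 3.6, 0], [0, 0, 0], 1],
    [[0, 5.4, 0], [0, 0, 0], 1],
    [[0, 7.2, 0], [0, 0, 0], 1],
    [[0, 9, 0], [0, 0, 0], 1],
    [[0, 10.8, 0], [0, 0, 0], 1],
    [[0, 12.6, 0], [0, 0, 0], 1],
    [[0, 14.4, 0], [0, 0, 0], 1],
    [[0, 16.2, 0], [0, 0, 0], 1],
    [[0, 18, 0], [0, 0, 0], 1],
    [[0, 19.4, 0], [0, 0, 0], 1],
    [[0, 20.5, 0], [0, 0, 0], 1],
  ],
)

```text
t: 11.75
ee_pos: [456.6, 311.3, 390.9]
orientation: [[-0.978, -0.21, -0.0], [-0.21, 0.978, 0.0], [0.0, 0.0, -1.0]]
wrist_force: [-0.3, 1.0, -2.4]
finger_gap: 0.272
grip_force: 59.2
```

jog_arm(
  commands=[
    [[0, 0.8, 0], [0, 0, 0], 1],
    [[0, 1.3, 0], [0, 0, 0], 1],
    [[0, 1.6, 0], [0, 0, 0], 1],
    [[0, 1.7, 0], [0, 0, 0], 1],
    [[0, 1.7, 0], [0, 0, 0], 1],
    [[0, 1.7, 0], [0, 0, 0], 1],
  ],
)

```text
t: 12.25
ee_pos: [454.4, 325.5, 390.9]
orientation: [[-0.978, -0.208, 0.0], [-0.208, 0.978, -0.0], [-0.0, -0.0, -1.0]]
wrist_force: [-1.5, -0.4, -2.2]
finger_gap: 0.271
grip_force: 59.2
```

Run:
```python
from h import *
np.set_printoptions(precision=2,suppress=True)
s=ctrl.read_state();print(s["wrist_force"],s["t"]);print(s["ee_pos"]);print(s["orientation"]);go([454.3,326.3,230])
```

```text
[-1.49 -0.43 -2.2 ] 12.25
[454.41 325.52 390.87]
[[-0.98 -0.21  0.  ]
 [-0.21  0.98 -0.  ]
 [-0.   -0.   -1.  ]]
shift [-0.01  0.08 16.09] turn [0. 0. 0.] t 12.25
```

jog_arm(
  commands=[
    [[0, 0, 1], [0, 0, 0], 1],
    [[0, 0, 2.5], [0, 0, 0], 1],
    [[0, 0, 4.3], [0, 0, 0], 1],
    [[0, 0, 6.1], [0, 0, 0], 1],
    [[0, 0, 7.9], [0, 0, 0], 1],
    [[0, 0, 9.7], [0, 0, 0], 1],
    [[0, 0, 11.5], [0, 0, 0], 1],
    [[0, 0, 13.2], [0, 0, 0], 1],
    [[0, 0, 14.4], [0, 0, 0], 1],
    [[0, 0, 15], [0, 0, 0], 1],
    [[0, 0, 15.4], [0, 0, 0], 1],
    [[0, 0, 15.4], [0, 0, 0], 1],
  ],
)

```text
t: 13.25
ee_pos: [454.0, 325.7, 236.2]
orientation: [[-0.978, -0.208, -0.001], [-0.208, 0.978, -0.001], [0.001, -0.0, -1.0]]
wrist_force: [0.4, 0.5, -2.3]
finger_gap: 0.272
grip_force: 59.3
```

jog_arm(
  commands=[
    [[0, 0, 0.3], [0, 0, 0], 1],
    [[0, 0, 0.6], [0, 0, 0], 1],
    [[0, 0, 0.9], [0, 0, 0], 1],
    [[0, 0, 1.2], [0, 0, 0], 1],
    [[0, 0, 1.6], [0, 0, 0], 1],
    [[0, 0, 2], [0, 0, 0], 1],
    [[0, 0, 2], [0, 0, 0], 1],
    [[0, 0, 2], [0, 0, 0], 1],
    [[0, 0, 2], [0, 0, 0], 1],
  ],
)

```text
t: 14.0
ee_pos: [454.2, 326.1, 216.9]
orientation: [[-0.978, -0.209, 0.0], [-0.209, 0.978, 0.0], [-0.0, 0.0, -1.0]]
wrist_force: [-0.5, -0.3, -1.5]
finger_gap: 0.274
grip_force: 59.5
```

Run:
```python
from h import *
np.set_printoptions(precision=2,suppress=True)
s=ctrl.read_state();print(s["wrist_force"],s["t"]);print(s["ee_pos"])
c,Ks,Ws=cam("scene")
for r in ctrl.mark_of("blue_strainer","scene"):print(r["conf"],onz(r["uv"],12,Ks,Ws))
u,v=proj([467,327,60],Ks,Ws).astype(int);print(u,v)
save("l.png",cv2.resize(c[v-60:v+60,u-80:u+80],(800,600),interpolation=cv2.INTER_CUBIC))
```

```text
[-0.55 -0.32 -1.46] 14.0
[454.22 326.06 216.87]
0.97 [463.36 330.89  12.  ]
321 305
```

View pics/l.png

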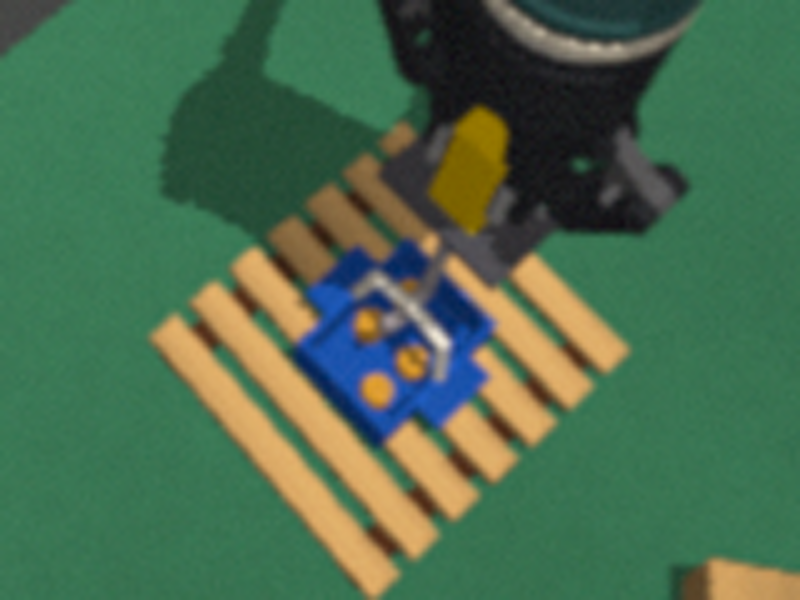

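The strainer stands level mid-rack at (395,345), with the hook below the bail. I'll drop 10 mm more, back out along -x by 4 cm and rise.

jog_arm(
  commands=[
    [[0, 0, 0.6], [0, 0, 0], 1],
    [[0, 0, 1], [0, 0, 0], 1],
    [[0, 0, 1], [0, 0, 0], 1],
    [[0, 0, 1], [0, 0, 0], 1],
    [[0.7, 0, 1], [0, 0, 0], 1],
    [[1.4, 0, 1], [0, 0, 0], 1],
    [[2.1, 0, 1], [0, 0, 0], 1],
    [[2.8, 0, 1], [0, 0, 0], 1],
    [[3.5, 0, 1], [0, 0, 0], 1],
    [[4, 0, 1], [0, 0, 0], 1],
    [[4, 0, 1], [0, 0, 0], 1],
    [[4, 0, 1], [0, 0, 0], 1],
  ],
)

```text
t: 15.1
ee_pos: [414.8, 317.7, 207.1]
orientation: [[-0.978, -0.209, 0.001], [-0.209, 0.978, 0.0], [-0.001, 0.0, -1.0]]
wrist_force: [-0.5, 0.2, -1.9]
finger_gap: 0.272
grip_force: 59.4
```

jog_arm(
  commands=[
    [[0, 0, -1], [0, 0, 0], 1],
    [[0, 0, -2], [0, 0, 0], 1],
    [[0, 0, -4], [0, 0, 0], 1],
    [[0, 0, -7], [0, 0, 0], 1],
    [[0, 0, -10], [0, 0, 0], 1],
    [[0, 0, -13], [0, 0, 0], 1],
    [[0, 0, -15], [0, 0, 0], 1],
    [[0, 0, -15], [0, 0, 0], 1],
    [[0, 0, -15], [0, 0, 0], 1],
  ],
)

```text
t: 15.85
ee_pos: [416.2, 318.3, 359.5]
orientation: [[-0.978, -0.208, 0.004], [-0.208, 0.978, 0.003], [-0.005, 0.002, -1.0]]
wrist_force: [-0.5, -0.5, -2.1]
finger_gap: 0.269
grip_force: 59.6
```

Run:
```python
from h import *
np.set_printoptions(precision=2,suppress=True)
s=ctrl.read_state();print(s["wrist_force"],s["t"]);print(s["ee_pos"])
c,Ks,Ws=cam("scene")
for r in ctrl.mark_of("blue_strainer","scene"):print(r["conf"],onz(r["uv"],12,Ks,Ws))
go([539,-279.4,360],down(180));go([500,100,360],down(180))
```

```text
[-0.51 -0.45 -2.1 ] 15.85
[416.16 318.28 359.52]
0.97 [470.61 334.43  12.  ]
0.49 [469.44 337.73  12.  ]
shift [  0.29 -60.96  -0.38] turn [-0.   -0.    0.21] t 15.95
shift [ -3.8  -23.04  -0.4 ] turn [-0.   -0.    0.21] t 15.95
```

jog_arm(
  commands=[
    [[0, -2, 0], [0, 0, 0], 1],
    [[0, -5, 0], [0, 0, 0], 1],
    [[0, -8, 0], [0, 0, 0], 1],
    [[0.1, -11.5, 0], [0, 0, 0.05], 1],
    [[0.1, -15, 0], [0, 0, 0.05], 1],
    [[0.1, -18.5, 0], [0, 0, 0.1], 1],
    [[0.1, -22, 0], [0, 0, 0.1], 1],
    [[0.1, -25.5, 0], [0, 0, 0.15], 1],
    [[0.2, -29, 0], [0, 0, 0.15], 1],
    [[0.2, -32.5, 0], [0, 0, 0.2], 1],
    [[0.2, -36, 0], [0, 0, 0.21], 1],
    [[0.2, -38, 0], [0, 0, 0.21], 1],
  ],
)

```text
t: 16.95
ee_pos: [491.6, -57.5, 354.3]
orientation: [[-1.0, 0.002, -0.004], [0.003, 1.0, -0.001], [0.004, -0.001, -1.0]]
wrist_force: [0.1, 0.4, -1.8]
finger_gap: 0.272
grip_force: 59.5
```

Run:
```python
from h import *
go([539,-279.4,360],down(180))
```

```text
shift [ -4.79 -22.17  -0.57] turn [-0.001 -0.004 -0.003] t 16.95
```

jog_arm(
  commands=[
    [[-0.6, -3, -0.5], [0, 0, 0], 1],
    [[-1.3, -6, -0.5], [0, 0, 0], 1],
    [[-2, -9, -0.5], [0, 0, 0], 1],
    [[-2.6, -12, -0.5], [0, 0, 0], 1],
    [[-3.3, -15, -0.5], [0, 0, 0], 1],
    [[-3.9, -18, -0.5], [0, 0, 0], 1],
    [[-4.4, -20.5, -0.5], [0, 0, 0], 1],
    [[-4.8, -22, -0.5], [0, 0, 0], 1],
    [[-4.8, -22, -0.5], [0, 0, 0], 1],
    [[-4.8, -22, -0.5], [0, 0, 0], 1],
  ],
)

```text
t: 17.78
ee_pos: [539.9, -274.3, 359.8]
orientation: [[-1.0, 0.001, -0.003], [0.001, 1.0, 0.003], [0.003, 0.003, -1.0]]
wrist_force: [-0.3, 1.2, -1.4]
finger_gap: 0.27
grip_force: 59.5
```

Run:
```python
from h import *
s=ctrl.read_state();print(s["ee_pos"],s["orientation"])
go([539,-279.4,200],down(180))
```

```text
[ 539.91013495 -274.27512384  359.78231122] [[-0.99999459  0.00110371 -0.00309892]
 [ 0.00109584  0.99999617  0.00254283]
 [ 0.00310172  0.00253942 -0.99999197]]
shift [ 0.04 -0.55 15.98] turn [ 0.003 -0.003 -0.001] t 17.78
```

jog_arm(
  commands=[
    [[0.05, -0.5, 0], [0, 0, 0], 1],
    [[0.05, -0.5, 0], [0, 0, 0], 1],
    [[0.05, -0.5, 2], [0, 0, 0], 1],
    [[0.05, -0.5, 5], [0, 0, 0], 1],
    [[0.05, -0.5, 8], [0, 0, 0], 1],
    [[0.05, -0.5, 11], [0, 0, 0], 1],
    [[0.05, -0.5, 14], [0, 0, 0], 1],
    [[0.05, -0.5, 16], [0, 0, 0], 1],
    [[0.05, -0.5, 16], [0, 0, 0], 1],
    [[0.05, -0.5, 16], [0, 0, 0], 1],
  ],
)

```text
t: 18.62
ee_pos: [539.1, -278.0, 200.9]
orientation: [[-1.0, -0.001, -0.003], [-0.001, 1.0, 0.002], [0.003, 0.002, -1.0]]
wrist_force: [0.8, -0.4, -0.6]
finger_gap: 0.275
grip_force: 59.5
```

Run:
```python
from h import *
s=ctrl.read_state();print(s["ee_pos"],s["wrist_force"])
go([539,-279.4,179.4],down(180))
```

```text
[ 539.14550669 -277.98333917  200.88294178] [ 0.80442291 -0.39241727 -0.57589293]
shift [ 0.01 -0.15  2.15] turn [ 0.002 -0.003  0.001] t 18.62
```

jog_arm(
  commands=[
    [[0, -0.1, 0.7], [0, 0, 0], 1],
    [[0, -0.1, 1.3], [0, 0, 0], 1],
    [[0, -0.1, 1.7], [0, 0, 0], 1],
    [[0, -0.1, 2], [0, 0, 0], 1],
    [[0, -0.1, 2.2], [0, 0, 0], 1],
    [[0, -0.1, 2.2], [0, 0, 0], 1],
    [[0, -0.1, 2.2], [0, 0, 0], 1],
  ],
)

```text
t: 19.2
ee_pos: [540.0, -280.4, 180.0]
orientation: [[-1.0, -0.0, 0.0], [-0.0, 1.0, -0.0], [-0.0, -0.0, -1.0]]
wrist_force: [-0.3, -0.2, -1.8]
finger_gap: 0.273
grip_force: 59.7
```

Run:
```python
from h import *
s=ctrl.read_state();print(s["ee_pos"],s["wrist_force"])
```

```text
[ 539.99408569 -280.43529337  179.97396234] [-0.2690931  -0.21314938 -1.79843418]
```

jog_arm(
  commands=[
    [[0, 0, 0.1], [0, 0, 0], 1],
    [[0, 0, 0.15], [0, 0, 0], 1],
    [[0, 0, 0.15], [0, 0, 0], 1],
    [[0, 0, 0.15], [0, 0, 0], 1],
  ],
)

```text
t: 19.53
ee_pos: [540.2, -280.5, 179.5]
orientation: [[-1.0, -0.0, 0.001], [-0.0, 1.0, -0.001], [-0.001, -0.001, -1.0]]
wrist_force: [-2.3, 1.1, 5.1]
finger_gap: 0.274
grip_force: 60.3
```

jog_arm(
  commands=[
    [[0, 0, 0], [0, 0, 0], 0.2],
    [[0, 0, 0], [0, 0, 0], -0.2],
    [[0, 0, 0], [0, 0, 0], -0.6],
    [[0, 0, 0], [0, 0, 0], -1],
    [[0, 0, 0], [0, 0, 0], -1],
    [[0, 0, 0], [0, 0, 0], -1],
    [[0, 0, 0], [0, 0, 0], -1],
    [[0, 0, 0], [0, 0, 0], -1],
    [[0, 0, 0], [0, 0, 0], -1],
    [[0, 0, 0], [0, 0, 0], -1],
  ],
)

```text
t: 20.37
ee_pos: [540.0, -280.3, 178.3]
orientation: [[-1.0, -0.0, -0.0], [-0.0, 1.0, -0.0], [0.0, -0.0, -1.0]]
wrist_force: [1.0, 0.4, -0.8]
finger_gap: 1.002
grip_force: 0.0
```

jog_arm(
  commands=[
    [[0, 0, -1], [0, 0, 0], -1],
    [[0, 0, -3], [0, 0, 0], -1],
    [[0, 0, -6], [0, 0, 0], -1],
    [[0, 0, -9], [0, 0, 0], -1],
    [[0, 0, -12], [0, 0, 0], -1],
    [[0, 0, -15], [0, 0, 0], -1],
    [[0, 0, -18], [0, 0, 0], -1],
    [[0, 0, -18], [0, 0, 0], -1],
    [[0, 0, -18], [0, 0, 0], -1],
  ],
)

```text
t: 21.12
ee_pos: [541.1, -281.0, 362.5]
orientation: [[-1.0, -0.0, 0.006], [-0.0, 1.0, -0.003], [-0.006, -0.003, -1.0]]
wrist_force: [0.8, 0.7, -0.7]
finger_gap: 0.999
grip_force: 0.0
```

Run:
```python
from h import *
np.set_printoptions(precision=1,suppress=True)
s=ctrl.read_state();print(s["ee_pos"],s["t"])
c,K,W=cam("wrist")
for r in ctrl.mark_of("hook_rod","wrist"):print("rod",r["conf"],onz(r["uv"],135,K,W))
t,Kt,Wt=cam("scene")
for n in("blue_strainer","orange_strainer"):
    for r in ctrl.mark_of(n,"scene")[:1]:print(n,onz(r["uv"],12,Kt,Wt))
save("m.png",np.hstack([cv2.resize(c,(400,300)),cv2.resize(t,(400,300))]))
```

```text
[ 541.1 -281.   362.5] 21.1167
rod 0.74 [ 543.3 -283.2  135. ]
blue_strainer [462.9 327.3  12. ]
orange_strainer [527.6  45.   12. ]
```

View pics/m.png

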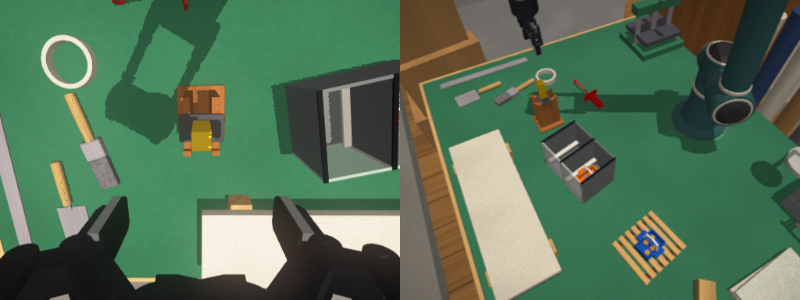

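The rod is upright in its stand at (202,135) and the blue strainer stands mid-rack at (650,245). The orange strainer still hangs in its well and the gripper is clear, so I'm handing in.

```bash
python3 -c "
from cell import ctrl
print(ctrl.sign_off())"
```

```text
the job is handed in; nothing more can be done
None
```

The job is handed in at about 21 s of the 64 s allowed: the last pictures show the blue strainer upright mid-rack, the hook rod back upright in its stand and the orange strainer still hanging in its well; no verdict was returned.

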